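Lock the reed tester's regulator, then hold the flask down in its sprung ring

TASK

Get the reed tester blowing: turn the air regulator's knob until its pointer lines up with the mark on the housing, then push the sliding fork lock all the way over the knob. After that stand the round steel flask upright in the sprung ring of the cradle, press it down until the ring is most of the way down its travel, and finish while still holding it pressed down there. Leave the reed plate, comb, feeler block and punch where they lie.

Things in the scene. Friction and masses are not known exactly. Their poses are not given: they have to be found in the camera images.
- regulator: Air regulator fixed on the desk: aluminium housing 80 (x) x 200 (y) x 30 mm high, origin at the centre of its underside, z up; it stands at any small yaw. The knob's upright axis passes through (0, +48 mm) of its frame. The mark is a dark line on the housing top at the +y side of the knob, pointing from the knob straight along +y. The fork lock rests at the -y end and slides along +y. A low gauge (33 mm high) lies on the +x side of the knob.
- knob_grip (a point): Grip point of the knob, on its axis, 64 mm above the desk. The knob is a black disc (radius 26 mm, top 40 mm above the desk) carrying an upright grip bar 44 mm long, 12 mm thick, from 40 to 76 mm above the desk. This frame turns with the knob: x lies along the bar towards its pointer end (white line on the bar, white nub at the disc's rim), z up. With the fork lock open, the tips of its tines are 51 to 59 mm from the knob's axis.
- knob (a joint): Angle of the knob, rad, 0 to 1.6 (end stops), growing clockwise seen from above. At 1.25 the pointer is on the mark, that is, the bar lies along the housing's y axis with its pointer end to +y. It stays where it is left (friction 0.04 N m).
- lock_post (a point): Middle of the fork lock's upright grip post (round, 14 mm in diameter, standing from 50 to 86 mm above the desk; this point is 70 mm above the desk, z up). The steel fork has two tines, 18 mm apart, that pass on either side of the knob's bar, above its disc. Fully closed, the post stands 54 mm from the knob's axis, 32 mm from the bar's end.
- lock (a joint): Travel of the fork lock along the housing's +y, m: 0 = fully open (it starts at 0 to 0.008), 0.070 = fully home over the knob (end stop). Friction about 1.5 N; it stays where it is left.
- cradle: Spring cradle fixed on the desk: dark steel base plate 100 (x) x 130 (y) x 12 mm, origin at the centre of its underside. Two guide posts 76 mm high stand at y = +51 and -51 mm and carry the ring.
- ring_center (a point): Centre of the brass spring ring (round bar 8 mm thick, ring 46 mm inside and 62 mm outside diameter, its plane level), 56 mm above the desk when not pressed; it goes down with the ring. z up.
- ring (a joint): How far the ring is pressed down, m: 0 = up, 0.016 = bottom stop. The spring resists with about 5 N at the start, growing 0.6 N per mm to about 14 N at the stop; the flask's own weight does not move it. 9 mm or more counts as pressed; 12 to 14 mm is a good hold.
- flask_mid (a point): Centre of the loose flask, half-way up (54 mm above its foot; flask 108 mm tall, about 0.22 kg, z up along its neck). Polished steel bulb 68 mm in diameter, bulb centre 30 mm above the foot, flat foot 32 mm wide; straight neck 24 mm in diameter from 62 to 103 mm above the foot, then a brass lip 29 mm wide. Grip the neck from above, about 85 mm above the foot. Seated in the ring, this point lies about 51 mm above the ring's centre.
- reed_plate: Bystander: stainless reed plate with brass reeds, 104 x 32 x 3 mm, lying flat on the robot's side of the flask. Origin at the centre of its underside.
- comb: Bystander: black ebony harmonica comb, 104 x 28 x 8 mm, lying flat on the robot's side of the flask. Origin at the centre of its underside.
- feeler_block: Bystander: stepped steel feeler block, 60 x 25 x 26 mm, on the far side of the flask. Origin at the centre of its underside.
- punch: Bystander: copper rivet punch, 100 mm long, 10 mm thick, lying on the far side of the flask. Origin under its shank.

How it is judged:
On the way, in this order (a step that is already met when the one before it is completed fails the run):
1. the knob's pointer is on the mark (within 0.12 rad) while the lock is still open (value of joint knob between 1.13 and 1.37 rad and value of joint lock below 0.02 m), for 0.3 s.
2. the lock is home over the knob (within 10 mm), the knob still on its mark (value of joint knob between 1.13 and 1.37 rad and value of joint lock above 0.06 m), for 0.3 s.
3. the flask is seated upright in the ring and pressed down (horizontal distance between flask_mid and ring_center below 0.01 m and angle between flask_mid's own z axis and vertical below 0.22 rad and z of flask_mid in the frame of ring_center between 0.042 and 0.06 m and value of joint ring above 0.009 m and contact force between flask and ring above 5 N and contact force between the fingers and flask above 3 N and contact force between each of the arm, the fingers and ring below 1 N), for 0.5 s.
At the end, for the whole second after the job is handed in: Knob within 0.12 rad of the mark, lock within 10 mm of home; flask upright in the ring (within 10 mm, tilt under 0.22 rad), held by the fingers (over 3 N), pressing the ring (over 5 N) 9 mm or more down, the robot not touching the ring, through the last second (all of step 2 and all of step 3); the arm keeps its last pose, push and grip.
It fails at once if a bystander is moved more than 30 mm (distance of any of reed_plate, comb, feeler_block, punch from where it was at the start of the episode above 0.03 m).
It also fails if it takes over 58 s, if anything falls off the work surface, if the arm or the gripper's body presses on something with over 40 N, if the wrist force passes 120 N, or if a joint passes its speed limit or range.

ROBOT

A 7-joint arm with a two-finger parallel gripper is mounted at the origin on the work surface. World frame = base frame: x ahead of the robot, y to its left, z up, the work surface at z = 0. Lengths are in m, angles in rad, forces in N, time in s.
With the tool pointing down it reaches from about 0.4 to 0.85 m from the base axis. Payload 4.5 kg.
Tool frame: the origin (TCP) lies at the centre of the arm's flange, where the gripper is bolted on; the fingertips stand nose_length ahead of it and the grasp point (between the pads) lies 147 mm ahead of it (nose_length is the distance from the TCP to the fingertips, in m); z points along the fingers, y is the line along which they close (so a half turn about z gives the same grasp; the last joint's range is limited). The gripper opens to 88 mm and grips with 3 to 60 N. Pads are 18 mm wide; open, the fingers measure 123 mm over their backs; the gripper's body (75 mm by 187 mm) begins 45 mm behind the grasp point.
Start: joints at [-1.126, 0.689, -0.195, 1.565, 0.157, 0.902, -0.215], TCP at [0.25, 0.573, 0.405] pointing down, gripper open.
Joint ranges: [-3.01, 3.01], [-0.46, 2.08], [-1.47, 1.51], [0.13, 2.56], [-1, 4.14], [0.04, 2.09], [-2.66, 2.66]. Speed limits (rad/s): [2.57, 2.57, 3.14, 3.14, 3.14, 3.14, 3.14].

INTERFACE

Orientations are given as a unit quaternion [x, y, z, w].
In Python, from plant import * gives the robot as it stands.
- The arm moves only by the tool play_rows, never from a script. Its argument "rows" is a list that holds one entry, the list of rows, each a list of 6 numbers: the shift along the tool's x, y, z normalised to -1 to 1, where 1 is 0.5 m, then the turn, a rotation vector about the tool's x, y, z normalised to -1 to 1, where 1 is 0.5 rad. A call has 1 to 20 rows; each row is the pose to reach, as a shift and turn from the pose commanded when the call began, along the tool's axes at that moment; what a row does not reach only later rows make up. A row lasts 1/12 s, in which the tool goes at most 41.7 mm and 7.16 degrees, less where a joint would pass 70% of its speed; a pose out of reach is approached as far as the arm can. A call with a number of a shift or a turn outside -1 to 1 is refused whole. A call with a gripper value outside its range is refused whole. "claw" is the closure, from 0 (fully open) to 1 (shut), set as the call begins (left out, the last holds). The fingers move at their own pace and stop on an object; "squeeze" is the grip in N (left out, the last holds). Time passes only in rows, so rows that repeat a pose let the fingers close. It gives the time, the measured TCP pose, the force, the opening and the grip force at its end, in the units of the state.
- get_state(): the state, without advancing time (a new reading comes with each control period).
- snapshot(name): name is "scene" or "top"; returns a dict with "pixels" (384x512x3 uint8, blue, green, red), "camera_matrix" (3x3 intrinsics, pixels), "world_to_cam" (4x4, takes a point from world to camera coordinates). Camera axes: x right, y down, z forward; pixel columns grow to the right and rows downward; lengths in m; the calibration is good to about 2 mm. A picture is of the moment at which its call begins. There is no depth.
- finish_job(): hands the job in; it is judged then, once.
The state is a dict: "clock": time; "q": joint angles; "qd": joint speeds; "joint_torque": joint torques, N m; "tool_pos": TCP position; "eef_rot": TCP orientation; "contact_force": force on the tool from outside, world axes, zero at the start; "moment": the same for the moment, N m; "opening": opening from 0.0 (shut) to 1.0 (fully open); "finger_force": force on a finger pad.
Only numpy, scipy, OpenCV 4.12 (cv2) and the standard library are available. Lean on these libraries where they do the work, as an engineer would, in place of code of your own. Each camera call takes 0.05 s, during which the arm holds its last target. There are 200 camera calls.

## Working session

There is one attempt and no reset: what is moved stays moved. The work goes in short steps, Python scripts to look and compute and a tool call to move; the robot and the scene stay as the last step left them, time stands still between calls to the robot, and variables do not carry over. Pictures are saved under pics/ and viewed, at most 10 in all, crops included, and the job is handed in when it is done.

Besides the shell and the picture viewer there is one more tool, called as name(argument=value, ...) on one line, values as JSON. play_rows: Moves the arm, as the interface text tells. Its arguments: {"type":"object","properties":{"rows":{"type":"array"},"claw":{"type":"number"},"squeeze":{"type":"number"}},"required":["rows"]}

```bash
ls; mkdir -p pics; python3 - <<'E'
from plant import *
import cv2
s=get_state(); print({k:s[k] for k in s})
try: print(nose_length)
except Exception as e: print(e)
for n in("scene","top"):
    d=snapshot(n); cv2.imwrite(f"pics/{n}0.png",d["pixels"]); print(d["camera_matrix"],d["world_to_cam"])
    cv2.imwrite(f"pics/{n}0b.png",cv2.resize(d["pixels"],(800,600),interpolation=cv2.INTER_CUBIC))
E
```

```text
pics
{'clock': 0.0, 'q': array([-1.12620298,  0.6899738 , -0.19450533,  1.56634965,  0.15734443,
        0.90250688, -0.21510109]), 'qd': array([-0.00042339, -0.00020811,  0.00138159, -0.000327  , -0.00028173,
        0.00054205,  0.00082567]), 'joint_torque': array([ 2.61409295e-04, -5.27569413e+01, -1.26653261e+00, -1.53428954e+01,
       -5.25708636e-02,  6.62365579e-03,  1.67590069e-04]), 'tool_pos': array([0.24948709, 0.57268311, 0.40391441]), 'eef_rot': array([ 2.03904085e-01,  9.78990437e-01, -9.15461094e-04, -1.00713417e-04]), 'contact_force': array([ 0.05327561, -0.29369187, -0.04605896]), 'moment': array([-0.04657495, -0.01012262,  0.02824139]), 'finger_force': 0.0, 'opening': 1.0023344221803603}
0.166
[[361.71071466   0.         256.63647002]
 [  0.         361.71071466 194.50230766]
 [  0.           0.           1.        ]] [[ 0.29241894  0.95626337  0.00717808 -0.15042734]
 [ 0.74117066 -0.22188908 -0.63358606 -0.37527561]
 [-0.6042824   0.19059274 -0.77363892  1.15226108]
 [ 0.          0.          0.          1.        ]]
[[487.51356238   0.         264.49586159]
 [  0.         487.51356238 191.45085765]
 [  0.           0.           1.        ]] [[-2.45967248e-02 -9.99697120e-01 -8.18249329e-04 -2.16379840e-02]
 [-9.97016264e-01  2.45906541e-02 -7.31701333e-02  5.92077147e-01]
 [ 7.31680928e-02 -9.83937739e-04 -9.97319138e-01  1.32973946e+00]
 [ 0.00000000e+00  0.00000000e+00  0.00000000e+00  1.00000000e+00]]
```

View pics/scene0b.png

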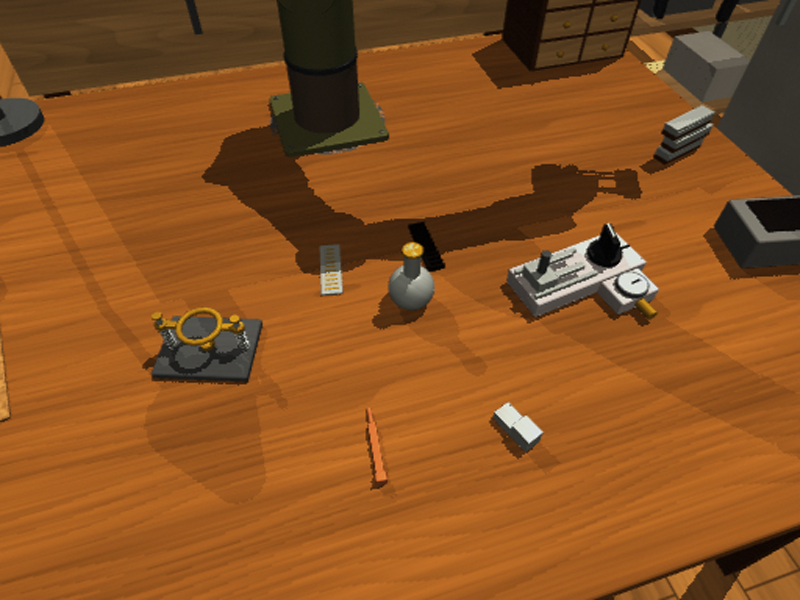

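View pics/top0b.png

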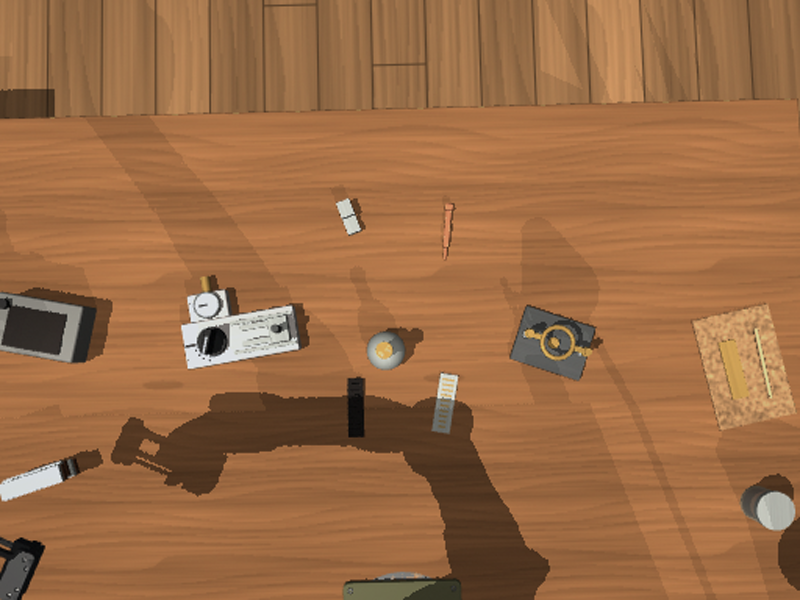

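The scene view shows the cradle at left (ring ~200,326), the flask in the middle (lip ~412,250) and the regulator at right. The top view shows the regulator (knob ~212,342, post ~278,328), the flask (lip ~384,350) and the ring (~557,343). I'll enlarge these areas to read them more closely.

```bash
python3 - <<'E'
import cv2,numpy as np
t=cv2.imread("pics/top0.png"); s=cv2.imread("pics/scene0.png")
def crop(im,x,y,w,h,k): return cv2.resize(im[y:y+h,x:x+w],None,fx=k,fy=k,interpolation=cv2.INTER_CUBIC)
a=crop(t,110,180,100,60,4); b=crop(t,225,195,50,60,4)[:, :200]; 
# row1: regulator top x8 ; row2: flask top, ring top, scene regulator
r1=crop(t,110,185,100,55,8)[:, :800]   #800x440
cv2.imwrite("pics/c1.png",r1)
f=crop(t,228,205,40,40,8)[:300]; g=crop(t,325,193,60,52,8)
sc=crop(s,320,140,105,65,4)
sf=crop(s,240,145,45,65,4); sr=crop(s,90,190,85,60,4)
c=np.zeros((600,800,3),np.uint8)
c[:300,:320]=f; c[:300,320:800]=g[:300]
c[300:560,0:420]=sc[:260]; c[300:560,420:600]=sf; c[300:540,600:800]=sr[:,:200]
cv2.imwrite("pics/c2.png",c)
E
```

```text
(no output)
```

View pics/c1.png

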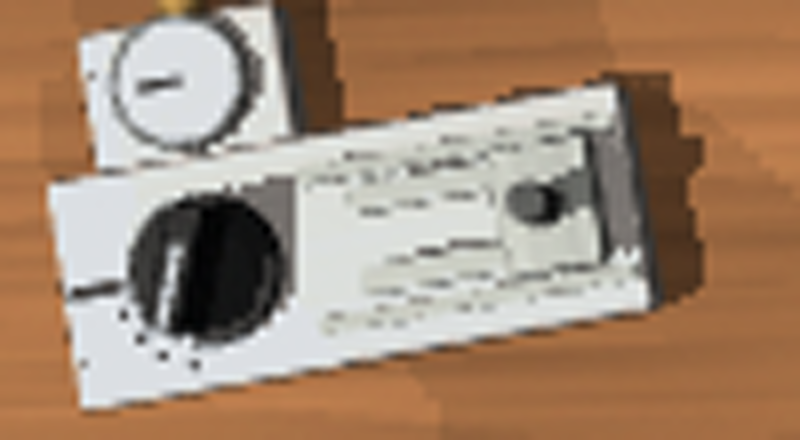

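View pics/c2.png

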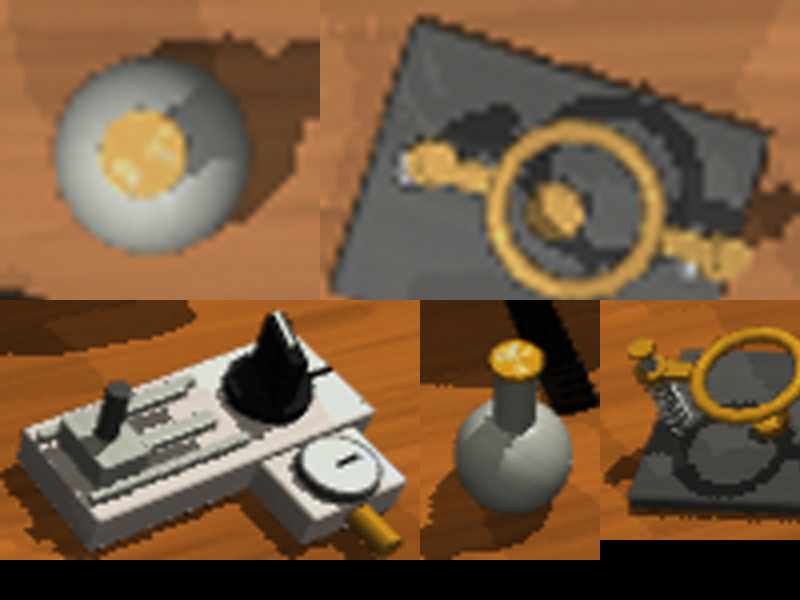

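The crops, in enlarged pixels:
- **Regulator (top view):** housing corners (50,185), (615,85), (650,308) and (85,408). The disc is near (207,267). The pointer line runs (183,240)→(168,325), so the knob is close to 0. The post top is near (528,200).
- **Flask and ring (top view):** lip at (143,153), ring centre at (575,210).

```bash
cat > h.py <<'E'
from plant import *
import numpy as np
def back(d,u,v,z):
    K=d["camera_matrix"];T=np.asarray(d["world_to_cam"]);R=T[:3,:3];c=-R.T@T[:3,3]
    r=R.T@np.linalg.solve(K,[u,v,1.]);return (c+r*(z-c[2])/r[2])
def proj(d,p):
    T=np.asarray(d["world_to_cam"]);q=d["camera_matrix"]@(T[:3,:3]@p+T[:3,3]);return q[:2]/q[2]
def rot():
    s=get_state();x,y,z,w=s["eef_rot"]
    from scipy.spatial.transform import Rotation as R
    return s,R.from_quat(s["eef_rot"]).as_matrix()
def go(target_grasp,closing):
    """print shift (normalised, tool axes) and turn for grasp point target & closing axis yaw, tool down"""
    from scipy.spatial.transform import Rotation as R
    s,M=rot(); t=np.array(target_grasp)+[0,0,.147]
    sh=M.T@(t-s["tool_pos"])/.5
    for sg in(1,-1):
        y=sg*np.array([np.cos(closing),np.sin(closing),0]);z=np.array([0,0,-1.]);G=np.c_[np.cross(y,z),y,z]
        print("shift",sh.round(4),"turn",(R.from_matrix(M.T@G).as_rotvec()/.5).round(4))
E
python3 - <<'E'
from h import *
t=snapshot("top");s=snapshot("scene")
def c(o,k,p): return (o[0]+(p[0]+.5)/k-.5,o[1]+(p[1]+.5)/k-.5)
C=[back(t,*c((110,185),8,p),.03) for p in[(50,185),(615,85),(650,308),(85,408)]]
C=np.array(C);print(C.round(4)); m=C.mean(0)
ey=(C[0]+C[3]-C[1]-C[2])/2;print("len",np.linalg.norm(ey),"w",np.linalg.norm(C[0]+C[1]-C[2]-C[3])/2)
a=np.arctan2(ey[1],ey[0]);e=np.array([np.cos(a),np.sin(a),0]);print("yaw of +y axis",a)
print("knob axis",m+.048*e,"disc",back(t,*c((110,185),8,(207,267)),.04))
print("bar line top",[back(t,*c((110,185),8,p),.076) for p in[(183,240),(168,325)]])
print("post top",back(t,*c((110,185),8,(525,200)),.086),"scene",back(s,*c((320,140),4,(118,88)),.086),"pred open",m-.076*e)
print("flask lip",back(t,*c((228,205),8,(143,153)),.108),"bulb",back(t,*c((228,205),8,(152,155)),.03),"scene lip",back(s,*c((240,145),4,(96,59)),.108))
print("ring",back(t,*c((325,193),8,(255,210)),.056),"scene",back(s,200*.64,326*.64,.056))
print("mark",[back(t,*c((110,185),8,p),.03) for p in[(72,296),(120,288)]])
k=m+.048*e;k[2]=.064
print("knob err");go(k+[0,0,.06],a)
E
```

```text
[[0.5561 0.3735 0.03  ]
 [0.5857 0.1789 0.03  ]
 [0.5088 0.1679 0.03  ]
 [0.4795 0.3617 0.03  ]]
len 0.1963879075608809 w 0.0776107479475512
yaw of +y axis 1.7216756004007778
knob axis [0.52531736 0.31796821 0.03      ] disc [0.52636441 0.31704957 0.04      ]
bar line top [array([0.53458234, 0.31542758, 0.076     ]), array([0.50659179, 0.32052554, 0.076     ])]
post top [0.54464233 0.20010482 0.086     ] scene [0.54311406 0.20351157 0.086     ] pred open [0.54395549 0.19537693 0.03      ]
flask lip [0.50280896 0.01512117 0.108     ] bulb [0.50268773 0.01514437 0.03      ] scene lip [0.50343863 0.01806422 0.108     ]
ring [ 0.5089707  -0.28161029  0.056     ] scene [ 0.51061459 -0.27726399  0.056     ]
mark [array([0.51782586, 0.36603617, 0.03      ]), array([0.5201599 , 0.34956823, 0.03      ])]
knob err
shift [-0.7092 -0.2468  0.2668] turn [-2.1000e-03 -4.0000e-04 -1.1234e+00]
shift [-0.7092 -0.2468  0.2668] turn [-6.0000e-04  2.8000e-03  5.1598e+00]
```

```bash
python3 - <<'E'
from h import *
go([.526,.3175,.124],1.39)
E
```

```text
shift [-0.7108 -0.2471  0.2668] turn [-2.1e-03 -1.0e-04 -4.6e-01]
shift [-0.7108 -0.2471  0.2668] turn [-1.0000e-04  3.1000e-03  5.8232e+00]
```

play_rows(rows=[[[-0.711, -0.247, 0.267, 0, 0, -0.46], [-0.711, -0.247, 0.267, 0, 0, -0.46], [-0.711, -0.247, 0.267, 0, 0, -0.46], [-0.711, -0.247, 0.267, 0, 0, -0.46], [-0.711, -0.247, 0.267, 0, 0, -0.46], [-0.711, -0.247, 0.267, 0, 0, -0.46], [-0.711, -0.247, 0.267, 0, 0, -0.46], [-0.711, -0.247, 0.267, 0, 0, -0.46], [-0.711, -0.247, 0.267, 0, 0, -0.46], [-0.711, -0.247, 0.267, 0, 0, -0.46], [-0.711, -0.247, 0.267, 0, 0, -0.46], [-0.711, -0.247, 0.267, 0, 0, -0.46], [-0.711, -0.247, 0.267, 0, 0, -0.46], [-0.711, -0.247, 0.267, 0, 0, -0.46], [-0.711, -0.247, 0.267, 0, 0, -0.46], [-0.711, -0.247, 0.267, 0, 0, -0.46]]], claw=0.43, squeeze=20)

```text
clock: 1.53
tool_pos: [0.5253, 0.3192, 0.2718]
eef_rot: [0.089, 0.996, 0.0, 0.0]
contact_force: [0.2, -0.8, 0.3]
opening: 0.568
finger_force: 0.0
```

```bash
python3 - <<'E'
from h import *
import cv2
s=get_state();print(s["clock"],s["tool_pos"],s["opening"],s["q"][-1])
go([.526,.3175,.064],1.39)
d=snapshot("scene");p=d["pixels"];cv2.imwrite("pics/s1.png",cv2.resize(p[80:230,300:500],(800,600),interpolation=cv2.INTER_CUBIC))
E
```

```text
1.5333 [0.5252979  0.3192068  0.27176535] 0.567861912680933 0.460549404084851
shift [-0.002  -0.0032  0.1215] turn [0.002  0.0001 0.0049]
shift [-0.002  -0.0032  0.1215] turn [-1.0000e-04  3.2000e-03 -6.2783e+00]
```

View pics/s1.png

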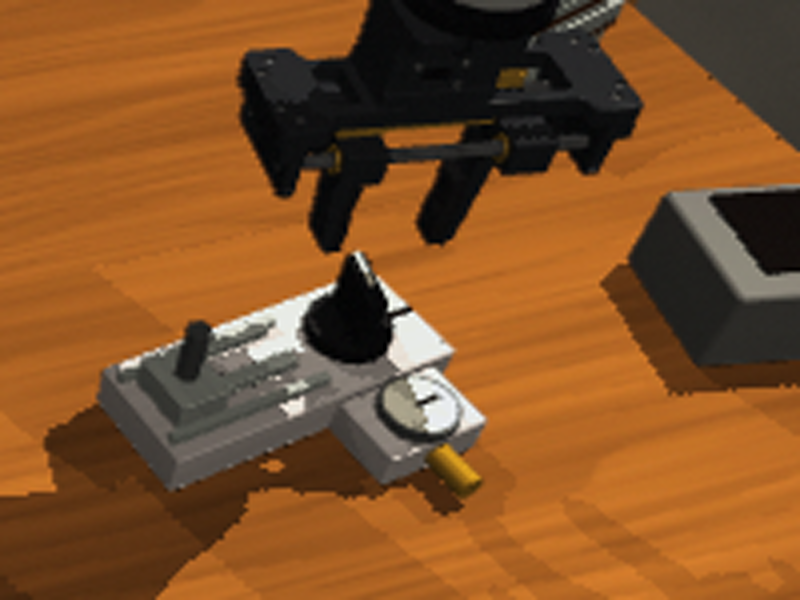

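The image shows the open fingers above the knob. The bar's apex is at about (355,258) and its white line runs to about (382,305). I'll check the bar's direction against the projection.

```bash
python3 - <<'E'
from h import *
d=snapshot("scene");t=snapshot("top")
for p in[(355,258),(382,305)]: print(back(d,300+p[0]/4,80+p[1]/4,.076))
for yaw in(2.96,2.5,2.2,3.2):
    e=np.array([np.cos(yaw),np.sin(yaw)])
    o=[];q=[]
    for a in(-.022,.022):
        P=np.r_[np.array([.526,.3175])+a*e,.076];o.append(((proj(d,P)-[300,80])*4).round());q.append(((proj(t,P)-[110,185])*8).round())
    print(yaw,o,q)
E
```

```text
[0.51038361 0.32411001 0.076     ]
[0.54942528 0.31882073 0.076     ]
2.96 [array([372., 305.]), array([346., 252.])] [array([185., 197.]), array([162., 328.])]
2.5 [array([354., 303.]), array([363., 254.])] [array([213., 208.]), array([134., 317.])]
2.2 [array([343., 299.]), array([374., 257.])] [array([227., 222.]), array([120., 303.])]
3.2 [array([381., 303.]), array([338., 254.])] [array([169., 196.]), array([178., 329.])]
```

The two cameras agree on a bar yaw of about 2.98. Next: descend, close, then turn.

play_rows(rows=[[[-0.001, -0.001, 0.04, 0, 0, -0.03], [-0.001, -0.001, 0.08, 0, 0, -0.03], [-0.001, -0.001, 0.12, 0, 0, -0.03], [-0.001, -0.001, 0.12, 0, 0, -0.03], [-0.001, -0.001, 0.12, 0, 0, -0.03]]])

```text
clock: 2.1
tool_pos: [0.5262, 0.3172, 0.2107]
eef_rot: [0.083, 0.997, -0.001, -0.001]
contact_force: [0.9, 0.2, -0.2]
opening: 0.571
finger_force: 0.0
```

play_rows(rows=[[[0, 0, 0, 0, 0, 0], [0, 0, 0, 0, 0, 0], [0, 0, 0, 0, 0, 0], [0, 0, 0, 0, 0, 0], [0, 0, 0, 0, 0, 0], [0, 0, 0, 0, 0, 0]]], claw=1, squeeze=20)

```text
clock: 2.6
tool_pos: [0.5269, 0.3202, 0.2121]
eef_rot: [0.082, 0.997, 0.004, 0.001]
contact_force: [3.2, 11.0, -6.5]
opening: 0.143
finger_force: 5.2
```

```bash
python3 - <<'E'
from h import *
s=get_state();print(s["clock"],s["tool_pos"],s["opening"]*88,s["contact_force"],s["finger_force"])
go([.526,.3175,.064],1.7217-np.pi/2)
E
```

```text
2.6 [0.52694124 0.32018198 0.2120858 ] 12.54349638429748 [ 3.20737815 11.0103936  -6.45454857] 5.172358704730868
shift [ 0.001  -0.0056  0.0021] turn [ 0.0165 -0.007   2.5104]
shift [ 0.001  -0.0056  0.0021] turn [ 0.0077  0.018  -3.7727]
```

Gripped: opening is 12.5 mm. The knob sits about 3 mm further in +y than estimated, so I'll recentre while turning.

play_rows(rows=[[[0, 0.006, 0, 0, 0, 0.2], [0, 0.006, 0, 0, 0, 0.4], [0, 0.006, 0, 0, 0, 0.6], [0, 0.006, 0, 0, 0, 0.84], [0, 0.006, 0, 0, 0, 0.84]]])

```text
clock: 3.02
tool_pos: [0.5272, 0.3216, 0.212]
eef_rot: [0.29, 0.957, 0.001, 0.001]
contact_force: [1.3, 3.7, 2.4]
opening: 0.138
finger_force: 20.0
```

play_rows(rows=[[[0, 0, 0, 0, 0, 0.2], [0, 0, 0, 0, 0, 0.4], [0, 0, 0, 0, 0, 0.6], [0, 0, 0, 0, 0, 0.84], [0, 0, 0, 0, 0, 0.84]]])

```text
clock: 3.43
tool_pos: [0.5274, 0.3217, 0.212]
eef_rot: [0.482, 0.876, 0.002, 0.0]
contact_force: [0.9, 2.7, 2.9]
opening: 0.136
finger_force: 20.0
```

```bash
python3 - <<'E'
from h import *
s=get_state();print(s["clock"],s["tool_pos"],s["opening"]*88,s["contact_force"],s["moment"],s["finger_force"])
go([.526,.3175,.064],1.7217-np.pi/2)
E
```

```text
3.4333 [0.52735151 0.32165493 0.21199538] 11.978312724351774 [0.91778676 2.749877   2.94217621] [ 0.60307906 -0.09369384  0.03511696] 20.001759845763445
shift [-0.0056 -0.0067  0.002 ] turn [ 0.0058 -0.0035  0.83  ]
shift [-0.0056 -0.0067  0.002 ] turn [ 4.8000e-03  8.1000e-03 -5.4532e+00]
```

play_rows(rows=[[[0, 0, 0, 0, 0, 0.2], [0, 0, 0, 0, 0, 0.4], [0, 0, 0, 0, 0, 0.6], [0, 0, 0, 0, 0, 0.83], [0, 0, 0, 0, 0, 0.83], [0, 0, 0, 0, 0, 0.83], [0, 0, 0, 0, 0, 0.83], [0, 0, 0, 0, 0, 0.83], [0, 0, 0, 0, 0, 0.83]]])

```text
clock: 4.18
tool_pos: [0.5276, 0.3216, 0.212]
eef_rot: [0.65, 0.76, 0.002, -0.0]
contact_force: [2.6, 4.8, 5.2]
opening: 0.133
finger_force: 20.0
```

play_rows(rows=[[[0, 0, 0, 0, 0, 0], [0, 0, 0, 0, 0, 0], [0, 0, 0, 0, 0, 0], [0, 0, 0, 0, 0, 0]]], claw=0.5)

```text
clock: 4.52
tool_pos: [0.5268, 0.319, 0.2106]
eef_rot: [0.652, 0.758, -0.001, 0.0]
contact_force: [0.1, -0.4, -0.1]
opening: 0.41
finger_force: 0.0
```

play_rows(rows=[[[0, 0, -0.07, 0, 0, 0], [0, 0, -0.14, 0, 0, 0], [-0.01, 0.21, -0.18, 0, 0, 0], [-0.01, 0.21, -0.18, 0, 0, 0], [-0.01, 0.21, -0.18, 0, 0, 0], [-0.01, 0.21, -0.18, 0, 0, 0], [-0.01, 0.21, -0.18, 0, 0, 0]]])

```text
clock: 5.1
tool_pos: [0.6322, 0.3298, 0.3005]
eef_rot: [0.653, 0.758, -0.001, 0.0]
contact_force: [-0.7, -0.3, -1.8]
opening: 0.499
finger_force: 0.0
```

```bash
python3 - <<'E'
from h import *
import cv2
s,M=rot();print(s["clock"],s["tool_pos"],s["opening"]*88,M.round(3))
p=snapshot("top")["pixels"];cv2.imwrite("pics/t2.png",cv2.resize(p[180:240,110:210],(800,480),interpolation=cv2.INTER_CUBIC))
E
```

```text
5.1 [0.63224711 0.32980046 0.30053057] 43.94342833165099 [[-0.148  0.989 -0.   ]
 [ 0.989  0.148 -0.001]
 [-0.001 -0.001 -1.   ]]
```

View pics/t2.png

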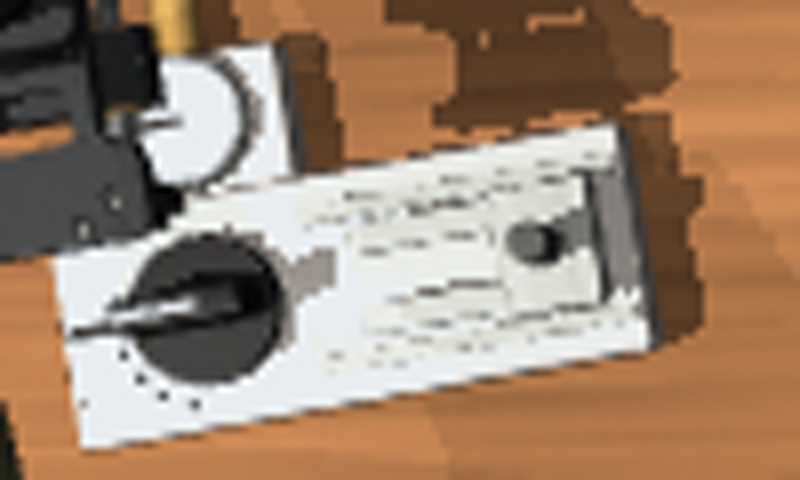

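The pointer's white line now runs along the housing axis and meets the mark (~105,318 → 70,330). The post top is near (522,240), and the lock is still open.

```bash
python3 - <<'E'
from h import *
go([.545,.2025,.123],1.7217-np.pi/2)
E
```

```text
shift [-0.2272 -0.2078  0.061 ] turn [-0.006   0.0019 -0.0015]
shift [-0.2272 -0.2078  0.061 ] turn [2.9000e-03 9.3000e-03 6.2816e+00]
```

play_rows(rows=[[[-0.227, -0.208, 0.04, 0, 0, 0], [-0.227, -0.208, 0.04, 0, 0, 0], [-0.227, -0.208, 0.04, 0, 0, 0], [-0.227, -0.208, 0.04, 0, 0, 0], [-0.227, -0.208, 0.06, 0, 0, 0], [-0.227, -0.208, 0.11, 0, 0, 0], [-0.227, -0.208, 0.16, 0, 0, 0], [-0.227, -0.208, 0.16, 0, 0, 0], [-0.227, -0.208, 0.16, 0, 0, 0]]])

```text
clock: 5.9
tool_pos: [0.5445, 0.2037, 0.2205]
eef_rot: [0.652, 0.759, -0.002, -0.001]
contact_force: [-0.4, 0.2, 1.1]
opening: 0.499
finger_force: 0.0
```

play_rows(rows=[[[0, 0, 0, 0, 0, 0], [0, 0, 0, 0, 0, 0], [0, 0, 0, 0, 0, 0], [0, 0, 0, 0, 0, 0], [0, 0, 0, 0, 0, 0], [0, 0, 0, 0, 0, 0]]], claw=1, squeeze=20)

```text
clock: 6.4
tool_pos: [0.5461, 0.2033, 0.2218]
eef_rot: [0.652, 0.758, 0.001, 0.0]
contact_force: [0.6, 0.0, 3.3]
opening: 0.15
finger_force: 20.0
```

```bash
python3 - <<'E'
from h import *
import cv2
s=get_state();print(s["clock"],s["tool_pos"],s["opening"]*88,s["contact_force"],s["finger_force"])
a=1.7217;e=np.array([np.cos(a),np.sin(a)]);k=np.array([.5275,.322])
print("dist",(k-s["tool_pos"][:2])@e)
go(np.r_[k-.056*e,.073],a-np.pi/2)
E
```

```text
6.4 [0.54606392 0.20334559 0.22183273] 13.235132070719139 [0.60109937 0.04105094 3.3347105 ] 20.000017527490854
dist 0.12009671849765016
shift [ 0.1282 -0.0012  0.0037] turn [ 0.0025 -0.0009 -0.0019]
shift [ 0.1282 -0.0012  0.0037] turn [-1.4000e-03 -4.0000e-03  6.2813e+00]
```

play_rows(rows=[[[0.03, 0, 0, 0, 0, 0], [0.06, 0, 0, 0, 0, 0], [0.09, 0, 0, 0, 0, 0], [0.12, 0, 0, 0, 0, 0], [0.136, 0, 0, 0, 0, 0], [0.136, 0, 0, 0, 0, 0], [0.136, 0, 0, 0, 0, 0], [0.136, 0, 0, 0, 0, 0]]])

```text
clock: 7.07
tool_pos: [0.536, 0.2692, 0.2218]
eef_rot: [0.653, 0.758, -0.0, 0.001]
contact_force: [-0.1, -2.2, 4.6]
opening: 0.148
finger_force: 20.0
```

play_rows(rows=[[[0.008, 0, 0, 0, 0, 0], [0.008, 0, 0, 0, 0, 0], [0.008, 0, 0, 0, 0, 0], [0.008, 0, 0, 0, 0, 0]]])

```text
clock: 7.4
tool_pos: [0.5361, 0.2701, 0.2218]
eef_rot: [0.653, 0.757, -0.002, 0.002]
contact_force: [-0.0, -8.6, 6.8]
opening: 0.151
finger_force: 20.0
```

The lock has reached its end stop: the force rose to 8.6 N with hardly any motion. I'll release, rise and look.

play_rows(rows=[[[0, 0, 0, 0, 0, 0], [0, 0, 0, 0, 0, 0], [0, 0, 0, 0, 0, 0], [0, 0, 0, 0, 0, 0]]], claw=0.5)

```text
clock: 7.73
tool_pos: [0.5347, 0.2751, 0.2211]
eef_rot: [0.652, 0.758, 0.0, -0.0]
contact_force: [-0.1, -0.0, 0.4]
opening: 0.427
finger_force: 0.0
```

play_rows(rows=[[[0, 0, -0.07, 0, 0, 0], [0, 0, -0.14, 0, 0, 0], [-0.07, 0, -0.2, 0, 0, 0], [-0.15, 0, -0.2, 0, 0, 0], [-0.23, 0, -0.2, 0, 0, 0], [-0.3, 0, -0.2, 0, 0, 0], [-0.3, 0, -0.2, 0, 0, 0]]])

```text
clock: 8.32
tool_pos: [0.5586, 0.1167, 0.3217]
eef_rot: [0.657, 0.754, -0.002, 0.003]
contact_force: [-0.1, -0.6, -0.4]
opening: 0.501
finger_force: 0.0
```

```bash
python3 - <<'E'
from h import *
import cv2
p=snapshot("scene")["pixels"];t=snapshot("top")["pixels"]
a=cv2.resize(p[130:205,310:410],(800,600),interpolation=cv2.INTER_CUBIC)
b=cv2.resize(t[180:240,110:210],(400,240),interpolation=cv2.INTER_CUBIC)
c=np.zeros((540,800,3),np.uint8);c[:300,:400]=cv2.resize(a,(400,300));c[:240,400:]=b
f=cv2.resize(t[205:245,228:268],(240,240),interpolation=cv2.INTER_CUBIC);c[300:540,:240]=f
cv2.imwrite("pics/l3.png",c)
s=get_state();print(s["tool_pos"])
for y in(.15,.7217+.3): go([.5028,.0165,.185],y)
E
```

```text
[0.55769606 0.12441508 0.32128127]
shift [-0.1975 -0.1401 -0.0214] turn [ 0.0001  0.0004 -0.007 ]
shift [-0.1975 -0.1401 -0.0214] turn [ 6.0000e-04 -1.0000e-04  6.2762e+00]
shift [-0.1975 -0.1401 -0.0214] turn [-1.0000e-04  4.0000e-04 -1.7504e+00]
shift [-0.1975 -0.1401 -0.0214] turn [5.0000e-04 1.0000e-04 4.5328e+00]
```

View pics/l3.png

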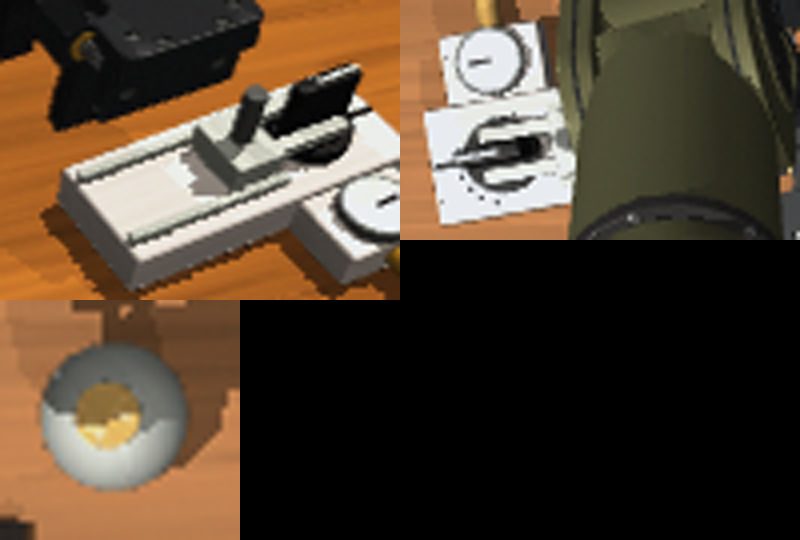

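The scene crop (left) shows the fork home around the bar, with the post near (250,110). The top crop shows the pointer on the mark. The flask hasn't moved, so I'll go to it with the fingers opened wider.

play_rows(rows=[[[-0.216, -0.136, 0, 0, 0, 0], [-0.216, -0.136, 0, 0, 0, 0], [-0.216, -0.136, 0, 0, 0, 0], [-0.216, -0.136, 0, 0, 0, 0], [-0.216, -0.136, 0, 0, 0, 0], [-0.216, -0.136, 0, 0, 0, 0], [-0.216, -0.136, 0, 0, 0, 0]]], claw=0.2)

```text
clock: 9.0
tool_pos: [0.5071, 0.0118, 0.3212]
eef_rot: [0.651, 0.759, 0.001, -0.0]
contact_force: [0.0, -0.3, 0.4]
opening: 0.804
finger_force: 0.0
```

```bash
python3 - <<'E'
from h import *
print(get_state()["tool_pos"]);go([.504,.017,.085],.15)
E
```

```text
[0.50713991 0.0118188  0.32117161]
shift [ 0.0109 -0.0049  0.1784] turn [ 0.0029 -0.0037  0.0083]
shift [ 0.0109 -0.0049  0.1784] turn [ 5.7000e-03  4.6000e-03 -6.2749e+00]
```

play_rows(rows=[[[0.011, -0.005, 0, 0, 0, 0], [0.011, -0.005, 0.04, 0, 0, 0], [0.011, -0.005, 0.08, 0, 0, 0], [0.011, -0.005, 0.12, 0, 0, 0], [0.011, -0.005, 0.15, 0, 0, 0], [0.011, -0.005, 0.177, 0, 0, 0], [0.011, -0.005, 0.177, 0, 0, 0], [0.011, -0.005, 0.177, 0, 0, 0]]])

```text
clock: 9.67
tool_pos: [0.503, 0.0157, 0.2323]
eef_rot: [0.651, 0.759, -0.0, -0.001]
contact_force: [-0.2, -0.2, -0.2]
opening: 0.797
finger_force: 0.0
```

play_rows(rows=[[[0, 0, 0, 0, 0, 0], [0, 0, 0, 0, 0, 0], [0, 0, 0, 0, 0, 0], [0, 0, 0, 0, 0, 0], [0, 0, 0, 0, 0, 0], [0, 0, 0, 0, 0, 0], [0, 0, 0, 0, 0, 0]]], claw=1, squeeze=50)

```text
clock: 10.25
tool_pos: [0.5032, 0.0142, 0.2329]
eef_rot: [0.652, 0.758, 0.0, 0.0]
contact_force: [0.2, 0.2, 0.8]
opening: 0.299
finger_force: 49.3
```

play_rows(rows=[[[0, 0, -0.05, 0, 0, 0], [0, 0, -0.1, 0, 0, 0], [0, 0, -0.16, 0, 0, 0], [0, 0, -0.2, 0, 0, 0], [0, 0, -0.2, 0, 0, 0], [0, 0, -0.2, 0, 0, 0]]])

```text
clock: 10.75
tool_pos: [0.5031, 0.0142, 0.3333]
eef_rot: [0.652, 0.758, 0.001, 0.001]
contact_force: [0.2, -0.3, -1.1]
opening: 0.289
finger_force: 49.2
```

```bash
python3 - <<'E'
from h import *
import cv2
s=get_state();print(s["opening"]*88,s["finger_force"],s["contact_force"])
p=snapshot("scene")["pixels"]
cv2.imwrite("pics/f4.png",cv2.resize(p[90:210,200:360],(800,600),interpolation=cv2.INTER_CUBIC))
for z in(.17,): go([.5095,-.28,z],.15)
E
```

```text
25.436116912707764 49.197954148985445 [ 0.22538759 -0.28251237 -1.07145027]
shift [-0.5837 -0.0744  0.0306] turn [-0.0013 -0.0003  0.0001]
shift [-0.5837 -0.0744  0.0306] turn [ 5.0000e-04 -2.1000e-03 -6.2831e+00]
```

View pics/f4.png

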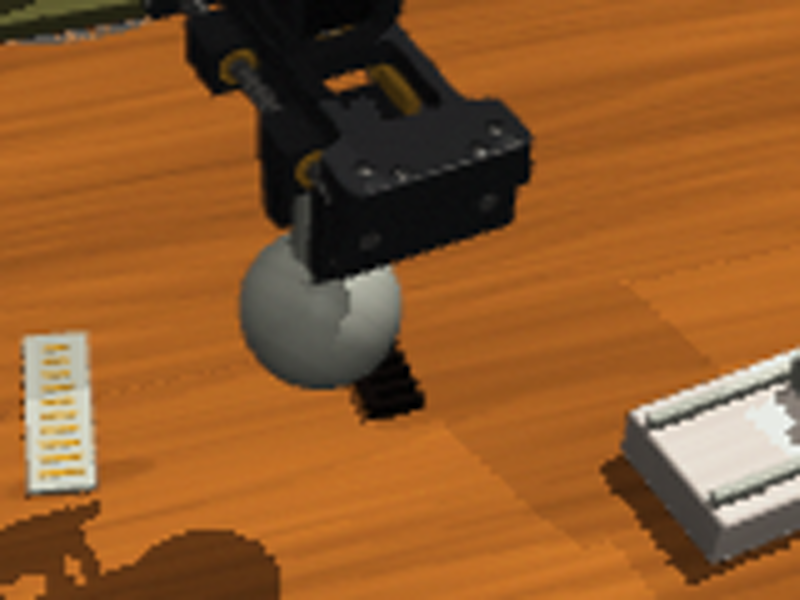

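The flask is held upright and clear of the desk; the bulb silhouette is centred near (321,309) in the crop. I'll fit the ring centre in both cameras and work out the hold offset from the bulb.

```bash
python3 - <<'E'
from h import *
import cv2
from scipy.optimize import minimize
s=get_state()
th=np.linspace(0,2*np.pi,120)
for n in("top","scene"):
    d=snapshot(n);im=cv2.imread(f"pics/{n}0.png").astype(float)
    # gold: yellowish - R and G high relative to B, vs wood more red
    m=((im[...,2]-im[...,0]>50)&(im[...,1]>0.62*im[...,2])).astype(np.float32);m=cv2.GaussianBlur(m,(0,0),0.8)
    best=[]
    for x in np.arange(.495,.525,.0005):
        for y in np.arange(-.295,-.265,.0005):
            P=np.c_[x+.027*np.cos(th),y+.027*np.sin(th),np.full(120,.057)]
            q=np.array([proj(d,p) for p in P]).astype(np.float32)
            best.append((cv2.remap(m,q[:,0].reshape(1,-1),q[:,1].reshape(1,-1),1).mean(),x,y))
    best.sort(reverse=True);b=np.array(best[:15]);print(n,b[0],b.mean(0))
    if n=="scene":
        print("bulb expected px",proj(d,[s["tool_pos"][0],s["tool_pos"][1],s["tool_pos"][2]-.147-.055]),"seen",(264.2,151.8),"back",back(d,264.2,151.8,.131))
E
```

```text
top [ 0.86661023  0.5085     -0.2815    ] [ 0.85863347  0.5087     -0.2812    ]
scene [ 0.96567702  0.5095     -0.2785    ] [ 0.95940087  0.50953333 -0.27853333]
bulb expected px [261.95588283 151.88702972] seen (264.2, 151.8) back [0.50443921 0.01846154 0.131     ]
```

play_rows(rows=[[[-0.07, -0.01, 0, 0, 0, 0], [-0.14, -0.02, 0, 0, 0, 0], [-0.21, -0.03, 0, 0, 0, 0], [-0.28, -0.04, 0, 0, 0, 0], [-0.35, -0.05, 0, 0, 0, 0], [-0.42, -0.06, 0, 0, 0, 0], [-0.49, -0.07, 0, 0, 0, 0], [-0.54, -0.075, 0, 0, 0, 0], [-0.588, -0.077, 0, 0, 0, 0], [-0.588, -0.077, 0, 0, 0, 0], [-0.588, -0.077, 0, 0, 0, 0], [-0.588, -0.077, 0, 0, 0, 0]]])

```text
clock: 11.9
tool_pos: [0.5086, -0.2813, 0.3313]
eef_rot: [0.652, 0.758, 0.0, -0.002]
contact_force: [0.0, 0.2, -2.0]
opening: 0.29
finger_force: 49.3
```

```bash
python3 - <<'E'
from h import *
import cv2
s=get_state();print(s["clock"],s["tool_pos"],s["opening"]*88,s["q"].round(2),s["contact_force"])
go([.5085,-.2825,.145],.15)
d=snapshot("scene");p=d["pixels"]
cv2.imwrite("pics/r5.png",cv2.resize(p[150:255,70:210],(800,600),interpolation=cv2.INTER_CUBIC))
E
```

```text
11.9 [ 0.50862817 -0.28127741  0.33129525] 25.515484273657144 [ 0.46  0.73 -0.06  1.77  0.06  0.65  0.52] [ 0.01653775  0.19103144 -1.95387756]
shift [-0.0026 -0.0005  0.0786] turn [-0.004  -0.0054  0.0013]
shift [-0.0026 -0.0005  0.0786] turn [ 0.0085 -0.0063 -6.2818]
```

View pics/r5.png

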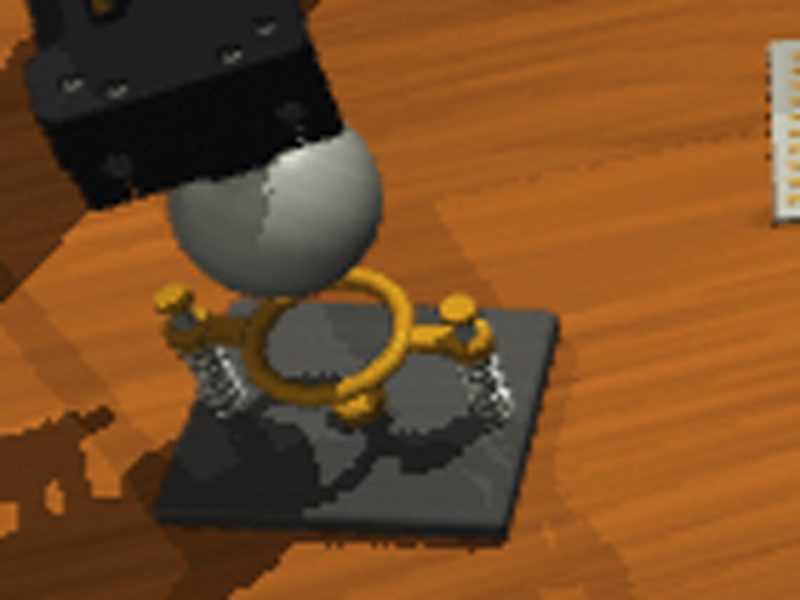

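The bulb is above the ring, centred near (275,191) with radius ~107, and the ring centre is near (328,335). I'll check the alignment numerically.

```bash
python3 - <<'E'
from h import *
d=snapshot("scene");z=get_state()["tool_pos"][2]-.202
print(back(d,70+275.5/5.714-.4,150+191/5.714-.4,z),"ring .5095 -.2785", back(d,70+328/5.714-.4,150+335/5.714-.4,.056))
E
```

```text
[ 0.50486147 -0.27657546  0.12989413] ring .5095 -.2785 [ 0.50893426 -0.27915091  0.056     ]
```

play_rows(rows=[[[-0.004, 0.002, 0.02, 0, 0, 0], [-0.004, 0.002, 0.04, 0, 0, 0], [-0.004, 0.002, 0.06, 0, 0, 0], [-0.004, 0.002, 0.075, 0, 0, 0], [-0.004, 0.002, 0.084, 0, 0, 0], [-0.004, 0.002, 0.084, 0, 0, 0], [-0.004, 0.002, 0.084, 0, 0, 0]]])

```text
clock: 12.58
tool_pos: [0.5102, -0.284, 0.2903]
eef_rot: [0.652, 0.758, -0.0, -0.0]
contact_force: [0.8, -0.6, -1.7]
opening: 0.29
finger_force: 49.3
```

play_rows(rows=[[[0, 0, 0.004, 0, 0, 0], [0, 0, 0.008, 0, 0, 0], [0, 0, 0.012, 0, 0, 0], [0, 0, 0.012, 0, 0, 0], [0, 0, 0.012, 0, 0, 0]]], squeeze=60)

```text
clock: 13.0
tool_pos: [0.5105, -0.284, 0.2852]
eef_rot: [0.652, 0.758, 0.0, 0.0]
contact_force: [-0.6, 1.9, 3.4]
opening: 0.291
finger_force: 59.8
```

Contact came at z ≈ 0.285. Now I'll press.

play_rows(rows=[[[0.002, -0.001, 0.006, 0, 0, 0], [0.002, -0.001, 0.012, 0, 0, 0], [0.002, -0.001, 0.018, 0, 0, 0], [0.002, -0.001, 0.024, 0, 0, 0], [0.002, -0.001, 0.026, 0, 0, 0], [0.002, -0.001, 0.026, 0, 0, 0], [0.002, -0.001, 0.026, 0, 0, 0], [0.002, -0.001, 0.026, 0, 0, 0]]])

```text
clock: 13.67
tool_pos: [0.5102, -0.2828, 0.2727]
eef_rot: [0.652, 0.758, 0.001, 0.001]
contact_force: [-0.7, 2.9, 10.5]
opening: 0.285
finger_force: 60.7
```

The arm force plus the flask's weight gives about 12.5 N on the ring, and the 12.5 mm drop agrees with that. I'll hold and take one look.

play_rows(rows=[[[0, 0, 0, 0, 0, 0], [0, 0, 0, 0, 0, 0], [0, 0, 0, 0, 0, 0], [0, 0, 0, 0, 0, 0], [0, 0, 0, 0, 0, 0], [0, 0, 0, 0, 0, 0], [0, 0, 0, 0, 0, 0], [0, 0, 0, 0, 0, 0]]])

```text
clock: 14.33
tool_pos: [0.5102, -0.2828, 0.2728]
eef_rot: [0.652, 0.758, 0.001, 0.001]
contact_force: [-0.8, 2.5, 9.8]
opening: 0.28
finger_force: 60.7
```

```bash
python3 - <<'E'
from h import *
import cv2
p=snapshot("scene")["pixels"]
cv2.imwrite("pics/r6.png",cv2.resize(p[150:255,70:210],(800,600),interpolation=cv2.INTER_CUBIC))
E
```

```text
(no output)
```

View pics/r6.png

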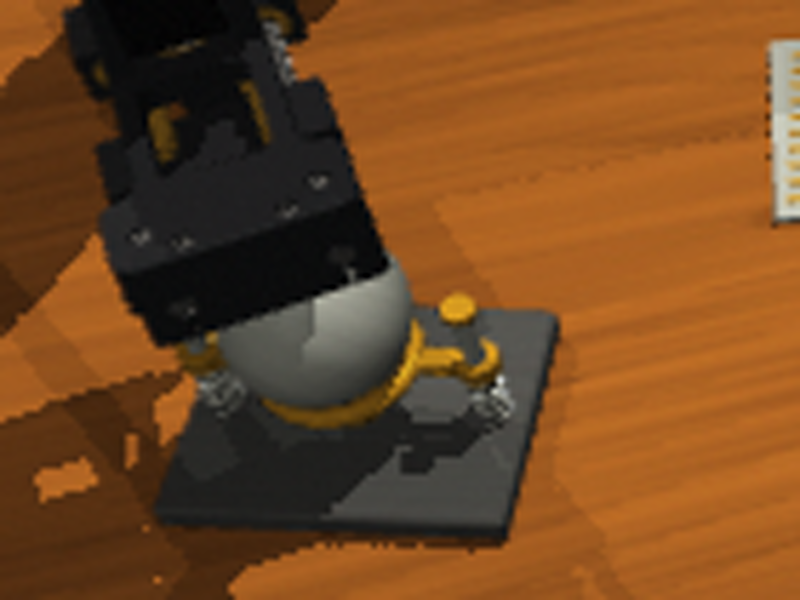

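The flask is seated upright, and the ring is well down (front edge near (330,418)). The force is drifting down slightly, so I'll press 1 mm more and check that it holds.

play_rows(rows=[[[0, 0, 0.002, 0, 0, 0], [0, 0, 0.002, 0, 0, 0], [0, 0, 0.002, 0, 0, 0], [0, 0, 0.002, 0, 0, 0], [0, 0, 0.002, 0, 0, 0], [0, 0, 0.002, 0, 0, 0], [0, 0, 0.002, 0, 0, 0], [0, 0, 0.002, 0, 0, 0], [0, 0, 0.002, 0, 0, 0], [0, 0, 0.002, 0, 0, 0]]])

```text
clock: 15.22
tool_pos: [0.5102, -0.2828, 0.2719]
eef_rot: [0.652, 0.758, 0.001, 0.001]
contact_force: [-0.9, 2.0, 11.4]
opening: 0.288
finger_force: 60.7
```

The hold is steady, with about 13 N on the ring and about 13 mm of travel.

```bash
python3 - <<'E'
from plant import *
print(finish_job())
E
```

```text
the job is handed in; nothing more can be done
None
```

I handed the job in at about 15 s: the knob is on its mark, the lock is home against its stop, and the flask is seated upright, held pressed about 13 mm down (estimated from the force reading and the arm's drop). The hand-in returned no verdict.

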